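# Stow the table shakers in the travel rack

## Robot

A 6-joint arm with a two-finger parallel gripper is mounted at the origin on a cart in front of the work surface, level with it; the furniture and walls round the work are solid. World frame = base frame: x ahead of the robot, y to its left, z up, the work surface at z = 0. Lengths are in m, angles in degrees, forces in N, time in s.
With the tool pointing down it reaches from about 0.3 to 0.775 m from the base axis. Payload 14.6 kg.
Tool frame: the origin (TCP) lies between the finger pads; the fingertips stand ahead of it and the grasp point (between the pads) lies 11 mm behind it (env.tips_ahead is the z of the fingertips in the tool frame, in m); z points along the fingers, y is the line along which they close (so a half turn about z gives the same grasp; the last joint's range is limited). The gripper opens to 94 mm and grips with 3 to 60 N. Pads are 16 mm wide; open, the fingers measure 119 mm over their backs; the gripper's body (75 mm by 177 mm) begins 78 mm behind the grasp point.
Start: joints at [65.168, 17.183, 87.147, -0, 75.671, -3.816], TCP at [0.197, 0.513, 0.187] pointing down, gripper open.
Joint ranges: [-173.82, 173.82], [-45.26, 126.66], [13.44, 144.39], [-59.66, 239.66], [0, 175.72], [-146.38, 146.38]. Speed limits (degrees/s): [127.2, 127.2, 147.25, 180, 180, 180].

## Interface

Orientations are given as [roll, pitch, yaw] about the fixed x, y, z axes, in that order (R = Rz(yaw) Ry(pitch) Rx(roll)).
In Python, from cell import env, cams, order gives the robot as it stands.
- The arm moves only by the tool move_arm, never from a script. Its arguments are lists of equal length, an entry for each row: "offset": the shift along the tool's x, y, z in cm, a list of three; "twist": the turn about the tool's z in rad; "claw": the closure, from 0 (fully open) to 1 (shut). In form: {"offset": [[tx, ty, tz], ...], "twist": [twist, ...], "claw": [claw, ...]}. A call has 1 to 20 rows; each row is the pose to reach, as a shift and turn from the pose commanded when the call began, along the tool's axes at that moment; what a row does not reach only later rows make up. A row lasts 1/8 s, in which the tool goes at most 62.5 mm and 10.7 degrees, less where a joint would pass 70% of its speed; a pose out of reach is approached as far as the arm can. A call with a gripper value outside its range is refused whole. The fingers move at their own pace and stop on an object; "force" is the grip in N (left out, the last holds). Time passes only in rows, so rows that repeat a pose let the fingers close. It gives the time, the measured TCP pose, the force, the opening and the grip force at its end, in the units of the state.
- env.get_obs(): the state, without advancing time (a new reading comes with each control period).
- cams.read_camera(name): name is "scene" or "side" or "wrist"; returns a dict with "img" (400x640x3 uint8, red, green, blue), "camera_matrix" (3x3 intrinsics, pixels), "rvec" (rotation vector, rad) and "tvec" (3), from world to camera coordinates, as OpenCV has them. Camera axes: x right, y down, z forward; pixel columns grow to the right and rows downward; lengths in m; the calibration is good to about 2 mm. A picture is of the moment at which its call begins. There is no depth.
- order.close_job(): hands the job in; it is judged then, once.
The state is a dict: "time": time; "q": joint angles; "qd": joint speeds; "effort": joint torques, N m; "tool_pos": TCP position; "tool_rot": TCP orientation; "wrist_force": force on the tool from outside, world axes, zero at the start; "ft_torque": the same for the moment, N m; "grip_width": finger opening in m; "gripper_force": force on a finger pad.
Only numpy, scipy, OpenCV 4.12 (cv2) and the standard library are available. Lean on these libraries where they do the work, as an engineer would, in place of code of your own. Each camera call takes 0.05 s, during which the arm holds its last target. There are 200 camera calls.

## Task

The trailer is about to be driven off. Loosen the clamp knob of the travel rack and slide its stop all the way back to the open end, then stand all the squat salt shakers from the worktop beside the rack upright in its channel, in one row between the stop and the end wall. Push the row with the stop until it is fully home under the overhanging lip, with no play left between end wall, shakers and stop, and tighten the knob fully so that the stop is locked there. Leave the two mustard bottles and the timer where they are.

Things in the scene. Friction and masses are not known exactly. Their poses are not given: they have to be found in the camera images.
- rack: Fixed bare-steel rack, 465 mm long, on 10 mm feet. Origin under the channel, 10 mm above the worktop; y along the channel to its open end, x across it, away from the guide bar. Channel floor 14 mm above the worktop, from y = -205 mm (end wall) to a low lip (top at 26 mm) at y = +248 mm; side lips 54 mm apart inside, top at 33 mm, flared to 61 mm. Guide bar (16 mm wide, top at 42 mm) at x = -66 mm.
- wall_face (a point): Middle of the face of the end wall (top at 68 mm) that closes the channel, 40 mm above the worktop; the row of shakers ends against it. Axes as the rack's.
- lip_mouth (a point): Where the overhang begins: over the channel's middle, 86 mm above the worktop, at rack y = -16 mm. From here to the end wall a steel lip overhangs the channel from the +x side across to x = -7 mm, underside 86 mm, edge upturned to 96 mm above the worktop, with a rail at each side (top at 52 mm). From here to the open end the channel is open above.
- stop (a joint): Slide of the aluminium stop along the guide bar, m: 0 = back at the open end (pushing face at rack y = +206 mm), growing toward the end wall up to 0.345 (face at y = 206 mm minus the value). Slides with about 1 N when the knob is loose; held by friction, 15 N or more, when it is tight. Pushing a full row takes up to about 12 N. It starts locked part way along, in the way of loading.
- stop_face (a point): Middle of the stop's upright pushing plate (44 mm wide in the channel, 16 to 70 mm above the worktop, 6 mm thick), on the face toward the end wall, 40 mm above the worktop; axes as the rack's. Its arm (top at 70 mm) goes over the side to a sleeve (34 x 34 mm, top at 53 mm) on the guide bar.
- knob_grip (a point): Centre of the black wing of the clamp knob, 96 mm above the worktop, on the knob's upright axis; it rides on the stop's sleeve, at -66 mm in x and +20 mm in y (rack axes) from the pushing face. Wing: 56 mm long along this point's x axis, 14 mm thick along its y, 24 mm high (84 to 108 mm above the worktop). The stop can be slid by holding the wing.
- clamp_knob (a joint): Angle of the clamp knob, rad, growing as it is turned clockwise seen from above: 0 = fully loose, 1.45 = end stop, fully tight. The brake pad meets the bar at about 0.9: free below 0.7, locked above 1.15. At 0 the wing lies along the rack's x axis. It turns with 0.1 to 0.2 Nm and stays where it is left. It starts tight.
- shaker_0_center (a point): A squat glass salt shaker with a steel cap: upright cylinder 48 mm across and 62 mm high (cap 46 mm across, its top 16 mm), about 0.15 kg; point at its middle, half-way up (31 mm); z along the shaker. Two to four such shakers stand on the worktop between the cutting board and the rack, the others are absent (the tall one far back by the wall is not meant).
- shaker_1_center (a point): Another shaker of the same kind, or absent.
- shaker_2_center (a point): Another shaker of the same kind, or absent.
- shaker_3_center (a point): Another shaker of the same kind, or absent.
- mustard_a: Yellow squeeze bottle, 56 x 72 x 199 mm, behind the work; origin under its middle. To be left alone.
- mustard_b: The other yellow squeeze bottle, same size, behind the work; origin under its middle. To be left alone.
- timer: White round kitchen timer, 65 mm across, 51 mm high, near the front edge, robot's right; origin under its middle. To be left alone.
There are look-alikes about, which are no part of the job. What is shaped like the part that bears shaker_3_center but pink is not meant.

How it is judged (in metres and radians):
On the way, in this order (a step that is already met when the one before it is completed fails the run):
1. the clamp knob is loosened (value of joint clamp_knob below 0.7 rad), for 0.1 s.
2. the stop is slid back to the open end (value of joint stop below 0.03 m), for 0.1 s.
3. every shaker stands upright in the channel between the stop and the end wall (x of shaker_0_center in the frame of rack between -0.008 and 0.008 m and y of each of shaker_0_center, shaker_1_center, shaker_2_center, shaker_3_center in the frame of rack above -0.2 m and y of each of shaker_0_center, shaker_1_center, shaker_2_center, shaker_3_center in the frame of stop_face below -0.015 m and angle between each of shaker_0_center, shaker_1_center, shaker_2_center, shaker_3_center's own z axis and vertical below 0.12 rad and z of each of shaker_0_center, shaker_1_center, shaker_2_center, shaker_3_center in the frame of rack below 0.041 m and x of shaker_1_center in the frame of rack between -0.008 and 0.008 m and x of shaker_2_center in the frame of rack between -0.008 and 0.008 m and x of shaker_3_center in the frame of rack between -0.008 and 0.008 m), for 0.2 s.
4. the row is pushed home under the lip, with no play (all of step 3 and y of each of shaker_0_center, shaker_1_center, shaker_2_center, shaker_3_center in the frame of rack below -0.029 m and y of any of shaker_0_center, shaker_1_center, shaker_2_center, shaker_3_center in the frame of rack below -0.176 m and y of any of shaker_0_center, shaker_1_center, shaker_2_center, shaker_3_center in the frame of stop_face above -0.029 m and (horizontal distance between shaker_0_center and shaker_1_center below 0.053 m or horizontal distance between shaker_0_center and shaker_2_center below 0.053 m or horizontal distance between shaker_0_center and shaker_3_center below 0.053 m) and (horizontal distance between shaker_1_center and shaker_0_center below 0.053 m or horizontal distance between shaker_1_center and shaker_2_center below 0.053 m or horizontal distance between shaker_1_center and shaker_3_center below 0.053 m) and (horizontal distance between shaker_2_center and shaker_0_center below 0.053 m or horizontal distance between shaker_2_center and shaker_1_center below 0.053 m or horizontal distance between shaker_2_center and shaker_3_center below 0.053 m) and (horizontal distance between shaker_3_center and shaker_0_center below 0.053 m or horizontal distance between shaker_3_center and shaker_1_center below 0.053 m or horizontal distance between shaker_3_center and shaker_2_center below 0.053 m)), for 0.2 s.
At the end, for the whole second after the job is handed in: All shakers upright in the channel under the lip, released and at rest; the first within 5 mm of the end wall, each within 5 mm of a neighbour, the stop within 5 mm of the last; knob turned beyond 1.15 rad (locked). Bystanders moved no more than 3 cm (all of step 4 and value of joint clamp_knob above 1.15 rad and velocity of joint stop between -0.01 and 0.01 m/s and linear speed of each of shaker_0, shaker_1, shaker_2, shaker_3 below 0.02 m/s); the robot touches nothing.
It fails at once if a bystander (mustard_a) is shifted by more than 3 cm (distance of mustard_a from where it was at the start of the episode above 0.03 m).
It fails at once if a bystander (mustard_b) is shifted by more than 3 cm (distance of mustard_b from where it was at the start of the episode above 0.03 m).
It fails at once if a bystander (timer) is shifted by more than 3 cm (distance of timer from where it was at the start of the episode above 0.03 m).
Of shaker_0, shaker_1, shaker_2, shaker_3 only 2 to 4 are there at a start; the rules pass over those that are not, and their reading is None.
At some moment in a run one of shaker_0, shaker_1, shaker_2, shaker_3 may be knocked a few centimetres aside while the robot is not near it.
Once in a run the grip may slacken for a moment while it holds something.
It also fails if it takes over 210 s, if anything falls off the work surface, if the arm or the gripper's body presses on something with over 40 N, if the wrist force passes 120 N, or if a joint passes its speed limit or range.

## Working session

There is one attempt and no reset: what is moved stays moved. The work goes in short steps, Python scripts to look and compute and a tool call to move; the robot and the scene stay as the last step left them, time stands still between calls to the robot, and variables do not carry over. Pictures are saved under pics/ and viewed, at most 14 in all, crops included, and the job is handed in when it is done.

Besides the shell and the picture viewer there is one more tool, called after "Request:" as name(argument=value, ...) on one line, values as JSON. move_arm: Moves the arm, as the interface text tells. Its arguments: {"type":"object","properties":{"offset":{"type":"array","items":{"type":"array","items":{"type":"number"}}},"twist":{"type":"array","items":{"type":"number"}},"claw":{"type":"array","items":{"type":"number"}},"force":{"type":"number"}},"required":["offset","twist","claw"]}

```bash
mkdir -p pics; cat > h.py <<'E'
from cell import env,cams,order
import cv2,numpy as np
def shot(n,f):
    c=cams.read_camera(n); cv2.imwrite('pics/'+f+'.png',c['img'][:,:,::-1]); np.savez('pics/'+f+'.npz',**{k:np.array(c[k]) for k in ('camera_matrix','rvec','tvec')},img=c['img'])
def at(f,u,v,z):
    c=np.load('pics/'+f+'.npz'); R=cv2.Rodrigues(c['rvec'])[0]; t=c['tvec'].reshape(3)
    d=R.T@np.linalg.inv(c['camera_matrix'])@np.array([u,v,1.]); o=-R.T@t
    return np.round((o+d*(z-o[2])/d[2])[:2],4)
def px(f,P):
    c=np.load('pics/'+f+'.npz'); return np.round(cv2.projectPoints(np.array(P,float).reshape(-1,3),c['rvec'],c['tvec'],c['camera_matrix'],None)[0].reshape(-1,2),1)
def crop(f,u0,v0,u1,v1,s,g):
    i=np.load('pics/'+f+'.npz')['img'][v0:v1,u0:u1,::-1]; cv2.imwrite('pics/'+g+'.png',cv2.resize(i,None,fx=s,fy=s,interpolation=cv2.INTER_CUBIC))
E
python3 - <<'E'
from h import *
shot('scene','s0');shot('side','d0');shot('wrist','w0')
a=np.vstack([np.load(f'pics/{f}.npz')['img'] for f in('s0','d0')])
print({k:np.round(v,3) for k,v in env.get_obs().items()},env.tips_ahead)
E
```

```text
{'time': np.float64(0.15), 'q': array([ 6.5171e+01,  1.7208e+01,  8.7171e+01, -1.0000e-03,  7.5671e+01,
       -3.8170e+00]), 'qd': array([-0.025, -0.199, -0.042, -0.02 , -0.002, -0.092]), 'effort': array([ 1.0000e-03, -5.3197e+01, -3.5282e+01,  7.1000e-02,  2.4000e-02,
       -0.0000e+00]), 'tool_pos': array([0.197, 0.513, 0.187]), 'tool_rot': array([-1.79949e+02, -3.00000e-03,  1.58988e+02]), 'wrist_force': array([-0.601,  0.339, -0.455]), 'ft_torque': array([-0.022,  0.013,  0.006]), 'gripper_force': np.float64(0.0), 'grip_width': np.float64(0.094)} 0.008
```

View pics/s0.png

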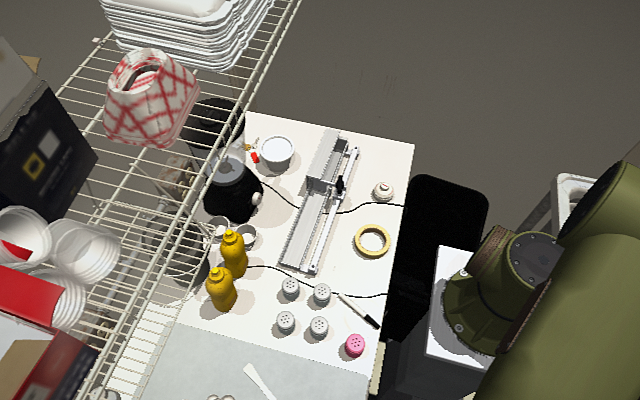

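View pics/d0.png

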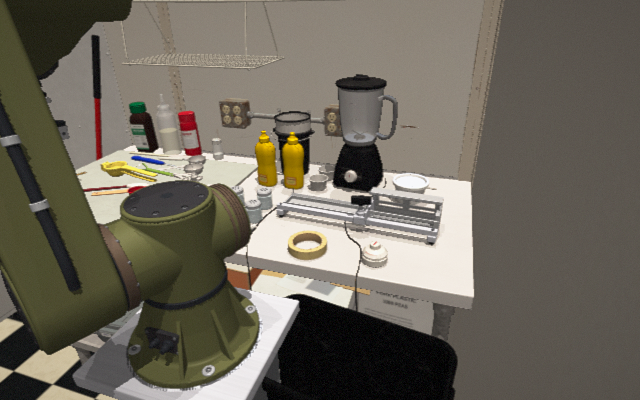

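Scene: four grey-capped shakers at about (291,287), (322,292), (286,321) and (319,326), with a pink look-alike at (354,345). The rack runs from (338,130) to (305,270), with the guide bar on the robot's side and the black knob at (340,184).

```bash
python3 - <<'E'
from h import *
crop('s0',255,115,415,235,5,'c1'); crop('s0',255,235,415,355,5,'c2')
for u,v in((291,287),(322,292),(286,321),(319,326)): print(at('s0',u,v,.05))
print(at('s0',340,184,.1),at('s0',305,270,.02))
E
```

```text
[0.5197 0.1002]
[0.4379 0.0918]
[0.5055 0.1891]
[0.4226 0.1792]
[ 0.4669 -0.2211] [0.5016 0.0318]
```

View pics/c1.png

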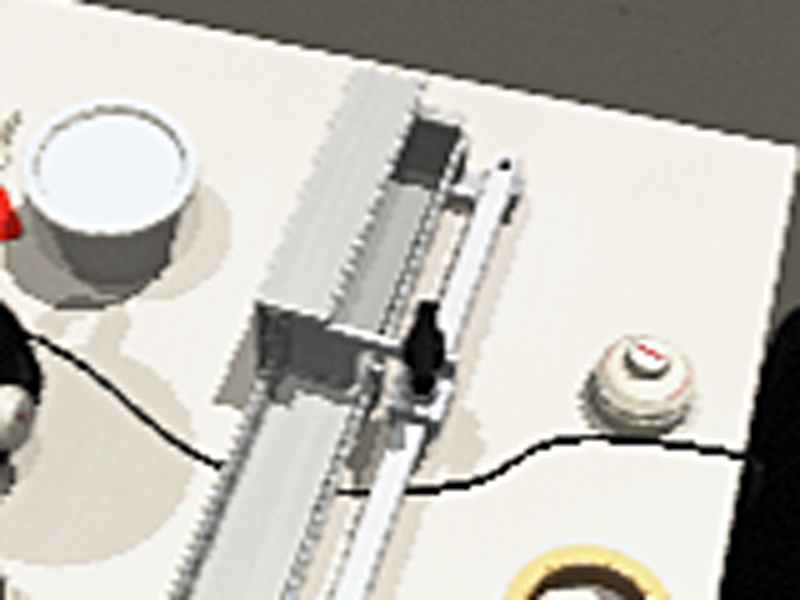

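View pics/c2.png

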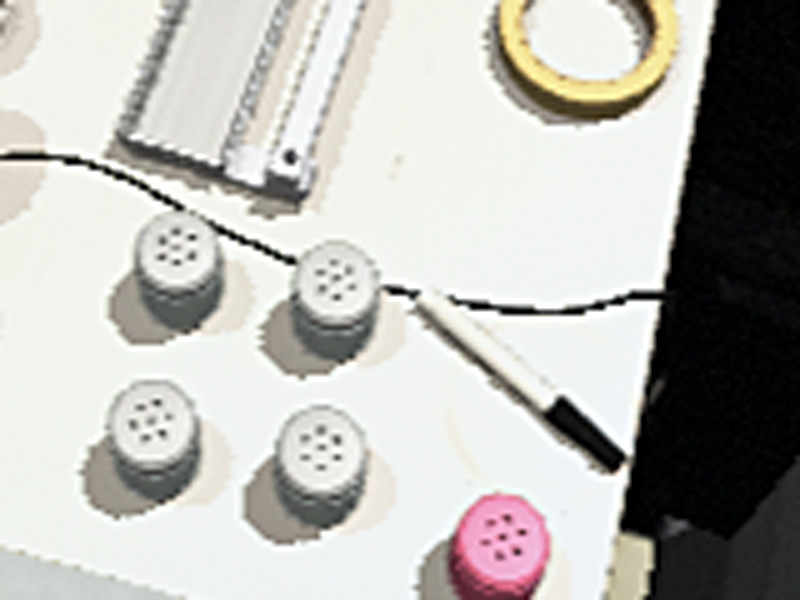

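The enlarged crops show the wing centre at scene pixel (340.2,184), bar end screws at (356,147.6) and (313,266.4), and cap centres at (290.6,284.2), (322.2,291.6), (285.4,319) and (319.2,324.4).

```bash
python3 - <<'E'
from h import *
a=at('s0',356,147.6,.044);b=at('s0',313,266.4,.044);print('bar',a,b,np.linalg.norm(b-a))
d=(b-a)/np.linalg.norm(b-a);yaw=np.arctan2(-d[0],d[1]);print('yaw',np.degrees(yaw))
n=np.array([d[1],-d[0]])
k=at('s0',340.2,184,.1); print('knob',k,'off bar',(k-a)@n, 'along from a',(k-a)@d)
for p in((290.6,284.2),(322.2,291.6),(285.4,319),(319.2,324.4)):
  q=at('s0',*p,.062); print('cap',q)
# wing direction, ends
print(at('s0',255+428/5,115+303/5,.108),at('s0',255+420/5,115+392/5,.096))
# lip upturned edge ends z .096 : c1 (418,85)-(335,325)
e=at('s0',255+418/5,115+85/5,.096);f=at('s0',255+332/5,115+325/5,.096);print(e,f,(e-a)@n,(f-a)@n,(f-a)@d,(e-a)@d)
g=f-e;print(np.degrees(np.arctan2(-g[0],g[1])))
print('openlip corner',at('s0',255+120/5,235+140/5,.033),at('s0',255+225/5,235+178/5,.026))
E
```

```text
bar [ 0.4564 -0.4168] [0.4803 0.0259] 0.44334467404041294
yaw -3.0902215293134465
knob [ 0.4663 -0.2213] off bar -0.0006534870428455594 along from a 0.1957494136764778
cap [0.5211 0.0975]
cap [0.4367 0.095 ]
cap [0.5067 0.188 ]
cap [0.4224 0.1786]
[ 0.4713 -0.2453] [ 0.4624 -0.1909]
[ 0.5187 -0.4209] [ 0.5234 -0.2235] 0.06243043307085501 0.056482081473516 0.19663078210803897 -0.0007355450941320368
-1.3639275316028974
openlip corner [0.5747 0.0363] [0.5136 0.0397]
```

View pics/w0.png

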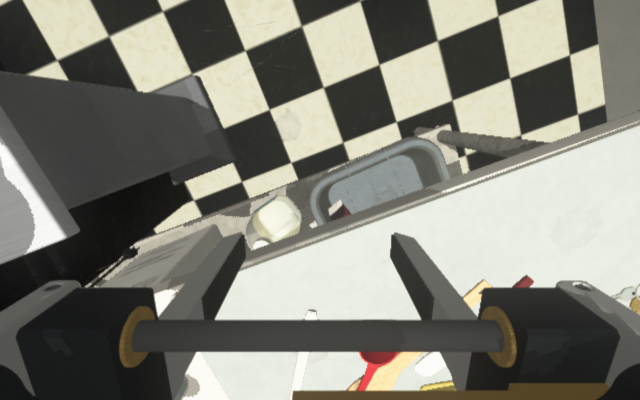

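```bash
cat >> h.py <<'E'
from scipy.spatial.transform import Rotation as Ro
def go(x,y,z,yaw):
    o=env.get_obs();R=Ro.from_euler('xyz',o['tool_rot'],degrees=True)
    d=R.inv().apply(np.array([x,y,z])-o['tool_pos'])*100
    tw=-((yaw-o['tool_rot'][2]+180)%360-180)
    print('offset',np.round(d,2),'twist',round(np.radians(tw),3),'rows>',np.linalg.norm(d)/6.25,abs(tw)/10.7)
E
python3 - <<'E'
from h import *
go(.43,-.2213,.25,94)
print('mustards',at('s0',232,275,.0),at('s0',222,307,.0))
E
```

```text
offset [-48.07 -60.22  -6.25] twist 1.134 rows> 12.36997653454187 6.073657890629154
mustards [0.6971 0.0923] [0.6892 0.1852]
```

Request:
move_arm(offset=[[-48, -60.2, -6.3], [-48, -60.2, -6.3], [-48, -60.2, -6.3], [-48, -60.2, -6.3], [-48, -60.2, -6.3], [-48, -60.2, -6.3], [-48, -60.2, -6.3], [-48, -60.2, -6.3], [-48, -60.2, -6.3], [-48, -60.2, -6.3], [-48, -60.2, -6.3], [-48, -60.2, -6.3], [-48, -60.2, -6.3], [-48, -60.2, -6.3], [-48, -60.2, -6.3], [-48, -60.2, -6.3], [-48, -60.2, -6.3]], twist=[0, 0.1, 0.2, 0.3, 0.4, 0.5, 0.6, 0.7, 0.8, 0.9, 1.0, 1.134, 1.134, 1.134, 1.134, 1.134, 1.134], claw=[0, 0, 0, 0, 0, 0, 0, 0, 0, 0, 0.3, 0.5, 0.5, 0.5, 0.5, 0.5, 0.5])

```text
time: 2.28
tool_pos: [0.4294, -0.2201, 0.2507]
tool_rot: [180.0, 0.0, 94.1]
wrist_force: [-0.6, -0.7, -0.4]
grip_width: 0.0472
gripper_force: 0.0
```

```bash
python3 - <<'E'
from h import *
shot('wrist','w1');o=env.get_obs();print(o['tool_pos'],o['tool_rot'],o['q'],o['grip_width'])
E
```

```text
[ 0.42946386 -0.22015558  0.25067732] [1.79977441e+02 1.42970895e-02 9.40573915e+01] [-3.14912742e+01  5.93619130e+00  9.21988950e+01  1.49851232e-03
  8.18382469e+01 -3.55488810e+01] 0.04696746374974902
```

View pics/w1.png

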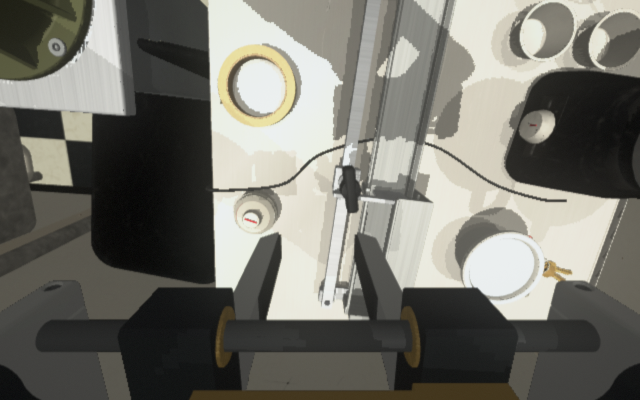

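The wrist view shows the wing from (350,167) to (347,212), centre about (348.5,189), and the bar's end screw at (326,303).

```bash
python3 - <<'E'
from h import *
print(at('w1',348.5,189,.104),at('w1',350,168,.106),at('w1',347,211,.106),'screw',at('w1',326,302,.044))
print('bar axis mid', at('w1',358,90,.042), at('w1',336,245,.042))
k=at('w1',348.5,189,.104); go(k[0],k[1],.13,94);go(k[0],k[1],.088,94)
crop('w1',290,130,460,260,4,'c3')
E
```

```text
[ 0.466  -0.2198] [ 0.465  -0.1947] [ 0.4666 -0.2463] screw [ 0.4568 -0.415 ]
bar axis mid [ 0.4728 -0.1054] [ 0.4639 -0.3196]
offset [-0.22  3.64 12.07] twist 0.001 rows> 2.017398304112055 0.005363695316549358
offset [-0.22  3.64 16.27] twist 0.001 rows> 2.6676815650584316 0.005363695316549358
```

View pics/c3.png

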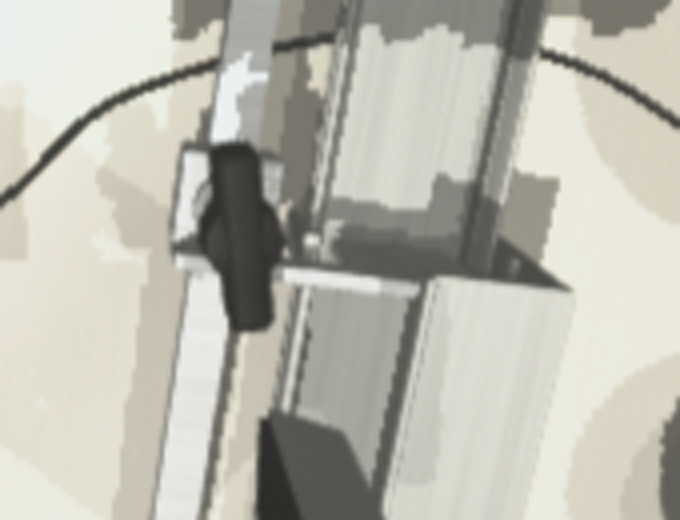

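Request:
move_arm(offset=[[-0.2, 3.6, 6], [-0.2, 3.6, 12], [-0.2, 3.6, 15], [-0.2, 3.6, 16.3], [-0.2, 3.6, 16.3], [-0.2, 3.6, 16.3], [-0.2, 3.6, 16.3], [-0.2, 3.6, 16.3], [-0.2, 3.6, 16.3]], twist=[0, 0, 0, 0, 0, 0, 0, 0, 0], claw=[0.5, 0.5, 0.5, 0.5, 0.5, 1, 1, 1, 1], force=30)

```text
time: 3.45
tool_pos: [0.468, -0.2203, 0.0884]
tool_rot: [179.6, 0.1, 94.0]
wrist_force: [16.3, 1.8, -6.2]
grip_width: 0.0128
gripper_force: 29.4
```

Request:
move_arm(offset=[[0, 0.3, 0], [0, 0.3, 0], [0, 0.3, 0], [0, 0.3, 0], [0, 0.3, 0], [0, 0.3, 0], [0, 0.3, 0], [0, 0.3, 0], [0, 0.3, 0], [0, 0.3, 0], [0, 0.3, 0], [0, 0.3, 0]], twist=[0, -0.15, -0.3, -0.45, -0.6, -0.75, -0.9, -1.05, -1.2, -1.35, -1.42, -1.42], claw=[1, 1, 1, 1, 1, 1, 1, 1, 1, 1, 1, 1])

```text
time: 4.95
tool_pos: [0.4682, -0.2203, 0.088]
tool_rot: [-180.0, -0.0, 175.4]
wrist_force: [-4.4, -0.6, 4.9]
grip_width: 0.0131
gripper_force: 30.0
```

```bash
python3 - <<'E'
from h import *
o=env.get_obs();print({k:np.round(o[k],3) for k in('tool_pos','tool_rot','q','wrist_force','ft_torque','grip_width')})
p=o['tool_pos']; go(p[0]+.24*.048,p[1]+.24,p[2],o['tool_rot'][2])
E
```

```text
{'tool_pos': array([ 0.468, -0.22 ,  0.088]), 'tool_rot': array([-1.79968e+02, -2.00000e-02,  1.75421e+02]), 'q': array([-2.92300e+01,  1.92070e+01,  9.86290e+01, -4.30000e-02,
        6.21690e+01, -1.14632e+02]), 'wrist_force': array([-4.375, -0.582,  4.948]), 'ft_torque': array([-0.176,  0.855, -0.032]), 'grip_width': np.float64(0.013)}
offset [ 7.700e-01  2.402e+01 -1.000e-02] twist -0.0 rows> 3.8444211348914403 0.0
```

Request:
move_arm(offset=[[0.06, 2, 0], [0.16, 5, 0], [0.26, 8, 0], [0.35, 11, 0], [0.45, 14, 0], [0.55, 17, 0], [0.64, 20, 0], [0.71, 22, 0], [0.74, 23.2, 0], [0.74, 23.2, 0], [0.74, 23.2, 0]], twist=[0, 0, 0, 0, 0, 0, 0, 0, 0, 0, 0], claw=[1, 1, 1, 1, 1, 1, 1, 1, 1, 1, 1])

```text
time: 6.32
tool_pos: [0.4805, 0.0115, 0.088]
tool_rot: [180.0, 0.1, 175.4]
wrist_force: [4.0, 1.3, 6.3]
grip_width: 0.0128
gripper_force: 30.0
```

Request:
move_arm(offset=[[0, 0, 0], [0, 0, 0], [0, 0, 0], [0, 0, -4], [0, 0, -9], [0, 0, -14], [0, 0, -19], [0, 0, -22], [0, 0, -22], [0, 4, -22], [0, 6, -22], [0, 6, -22], [0, 6, -22], [0, 6, -22], [0, 6, -22], [0, 6, -22], [0, 6, -22]], twist=[0, 0, 0, 0, 0, 0, 0.15, 0.3, 0.45, 0.6, 0.75, 0.9, 1.05, 1.2, 1.35, 1.54, 1.54], claw=[0.6, 0.6, 0.6, 0.6, 0.6, 0.5, 0.4, 0.25, 0.25, 0.25, 0.25, 0.25, 0.25, 0.25, 0.25, 0.25, 0.25])

```text
time: 8.45
tool_pos: [0.4845, 0.0716, 0.3073]
tool_rot: [-180.0, 0.0, 87.2]
wrist_force: [0.0, -0.1, -0.8]
grip_width: 0.0704
gripper_force: 0.0
```

```bash
python3 - <<'E'
from h import *
shot('wrist','w2');o=env.get_obs();print(o['tool_pos'],o['tool_rot'],o['grip_width'])
i=np.load('pics/w2.npz')['img'];cv2.imwrite('pics/w2b.png',cv2.resize(i[:,:,::-1],(800,500),interpolation=cv2.INTER_CUBIC))
E
```

```text
[0.4845596  0.07162591 0.30730562] [-1.79974481e+02  4.05032784e-03  8.73560391e+01] 0.07046140273934043
```

View pics/w2b.png

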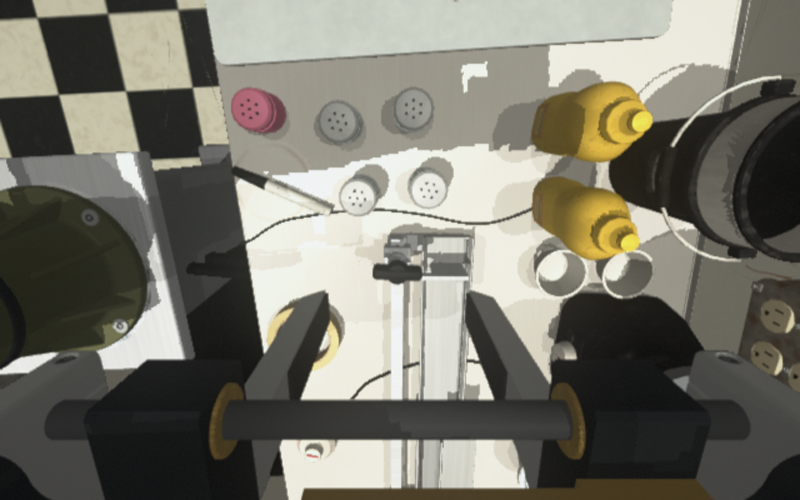

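The wrist view (800-wide) shows the knob loose with the wing along x at (397,271) and the stop at the open end. The caps are at (340,119), (414,107), (361,193) and (431,186). The channel lies between columns 423 and 467.

```bash
python3 - <<'E'
from h import *
for p in((340,119),(414,107),(361,193),(431,186)): print('cap',at('w2',p[0]*.8,p[1]*.8,.062))
print('knob',at('w2',397*.8,271*.8,.104))
crop('w2',290,170,420,320,4,'c4')
E
```

```text
cap [0.4267 0.1817]
cap [0.5091 0.1902]
cap [0.4439 0.0991]
cap [0.5258 0.1033]
knob [0.4819 0.0154]
```

View pics/c4.png

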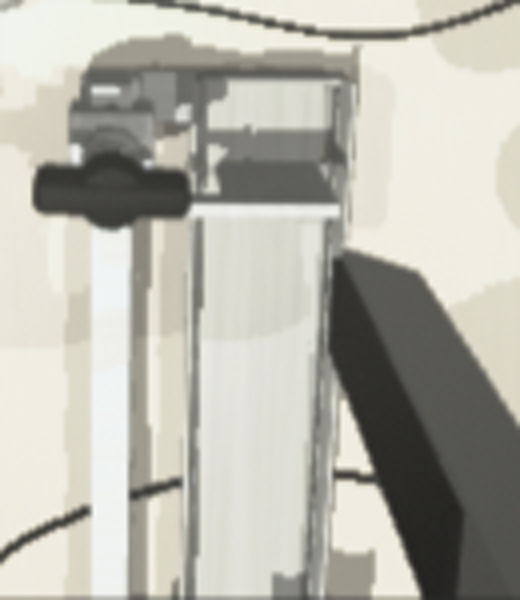

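```bash
python3 - <<'E'
from h import *
y=np.radians(-3.05);d=np.array([-np.sin(y),np.cos(y)]);n=np.array([d[1],-d[0]])
K=np.array([.4805,.0115])
for (u,v,z,t) in((355.4,245,.033,'chan'),(317.6,245,.042,'bar')):
  p=at('w2',u,v,z);print(t,p,'rack x if knob=-66:',(p-K)@n-.066)
k2=np.array([.468,-.2203]);print((k2-K)@n)
C=K+.066*n-.226*d  # rack origin if stop=0 at K
print('O',C,'chan y100',C+.1*d,'y10',C+.01*d,C+(-.205)*d)
print('bar screws rel',[( (np.array(q)-C)@n,(np.array(q)-C)@d) for q in((.4564,-.4168),(.4568,-.415),(.4803,.0259))])
E
```

```text
chan [ 0.5424 -0.0628] rack x if knob=-66: -0.00023437223424670195
bar [ 0.4785 -0.0556] rack x if knob=-66: -0.06442695009851784
-0.00014881708492756117
O [ 0.53438164 -0.21769156] chan y100 [ 0.53970238 -0.11783321] y10 [ 0.53491371 -0.20770572] [ 0.52347412 -0.42240117]
bar screws rel [(np.float64(-0.06727713042740265), np.float64(-0.202975604129036)), (np.float64(-0.06697347036306625), np.float64(-0.2011568708980955)), (np.float64(-0.06696590332673637), np.float64(0.2403689606709532))]
```

```bash
python3 - <<'E'
from h import *
go(.523,.1,.11,87);go(.523,.1,.037,87)
E
```

```text
offset [ 3.01  3.72 19.73] twist 0.006 rows> 3.248128561578788 0.033274678614981054
offset [ 3.01  3.72 27.03] twist 0.006 rows> 4.391931022387034 0.033274678614981054
```

Request:
move_arm(offset=[[3, 3.7, 5], [3, 3.7, 10], [3, 3.7, 15], [3, 3.7, 19.5], [3, 3.7, 22], [3, 3.7, 24.5], [3, 3.7, 27], [3, 3.7, 27], [3, 3.7, 27], [3, 3.7, 27], [3, 3.7, 27], [3, 3.7, 27]], twist=[0, 0, 0, 0, 0, 0, 0, 0, 0, 0, 0, 0], claw=[0.25, 0.25, 0.25, 0.25, 0.25, 0.25, 0.25, 0.25, 1, 1, 1, 1], force=20)

```text
time: 10.0
tool_pos: [0.5235, 0.0999, 0.0382]
tool_rot: [179.9, -0.0, 87.2]
wrist_force: [-2.4, 0.8, 6.0]
grip_width: 0.0452
gripper_force: 20.0
```

```bash
python3 - <<'E'
from h import *
go(.523,.1,.21,87);go(.5397,-.118,.21,87);go(.5397,-.118,.053,87)
E
```

```text
offset [ 1.000e-02 -3.000e-02 -1.718e+01] twist 0.003 rows> 2.749242693058723 0.01410262325418686
offset [-21.68   2.72 -17.18] twist 0.003 rows> 4.447116729120257 0.01410262325418686
offset [-21.68   2.7   -1.48] twist 0.003 rows> 3.503548946460938 0.01410262325418686
```

Request:
move_arm(offset=[[0, 0, -6], [0, 0, -12], [0, 0, -17], [-4, 0.5, -17.2], [-9, 1.1, -17.2], [-14, 1.8, -17.2], [-19, 2.4, -17.2], [-21.7, 2.7, -17.2], [-21.7, 2.7, -14], [-21.7, 2.7, -10], [-21.7, 2.7, -7], [-21.7, 2.7, -4.5], [-21.7, 2.7, -2.7], [-21.7, 2.7, -2.7], [-21.7, 2.7, -2.7]], twist=[0, 0, 0, 0, 0, 0, 0, 0, 0, 0, 0, 0, 0, 0, 0], claw=[1, 1, 1, 1, 1, 1, 1, 1, 1, 1, 1, 1, 1, 1, 1])

```text
time: 11.88
tool_pos: [0.5397, -0.1184, 0.0654]
tool_rot: [179.9, 0.0, 87.1]
wrist_force: [-0.4, 0.2, -1.3]
grip_width: 0.0457
gripper_force: 20.0
```

```bash
python3 - <<'E'
from h import *
print(env.get_obs()['wrist_force'])
go(.5397,-.118,.053,87);go(.5354,-.1977,.053,87)
E
```

```text
[-0.44763565  0.24386465 -1.30614703]
offset [ 0.04 -0.01  1.24] twist 0.002 rows> 0.19873795163954697 0.01293691020872657
offset [-7.94 -0.04  1.24] twist 0.002 rows> 1.2860525376337173 0.01293691020872657
```

Request:
move_arm(offset=[[0, 0, 0.6], [0, 0, 1.2], [0, 0, 1.2], [-2, 0, 1.2], [-5, 0, 1.2], [-7, 0, 1.2], [-7.9, 0, 1.2], [-7.9, 0, 1.2], [-7.9, 0, 1.2], [-7.9, 0, 1.2], [-7.9, 0, 1.2], [-7.9, 0, -3], [-7.9, 0, -8], [-7.9, 0, -14]], twist=[0, 0, 0, 0, 0, 0, 0, 0, 0, 0, 0, 0, 0, 0], claw=[1, 1, 1, 1, 1, 1, 1, 1, 0.3, 0.3, 0.3, 0.3, 0.3, 0.3])

```text
time: 13.62
tool_pos: [0.5348, -0.1968, 0.2055]
tool_rot: [-179.9, -0.0, 87.1]
wrist_force: [0.2, -0.3, 0.1]
grip_width: 0.066
gripper_force: 0.0
```

```bash
python3 - <<'E'
from h import *
go(.441,.097,.2,87);go(.441,.097,.037,87)
shot('scene','s1');shot('wrist','w3')
a=np.load('pics/s1.npz')['img'][100:360,250:410,::-1]; b=np.load('pics/w3.npz')['img'][:,:,::-1]
cv2.imwrite('pics/m1.png',np.hstack([cv2.resize(a,(308,500)),cv2.resize(b,(490,306))[:,:] if 0 else cv2.copyMakeBorder(cv2.resize(b,(490,306)),0,194,0,0,0)]))
E
```

```text
offset [ 28.88 -10.83   0.58] twist 0.003 rows> 4.93521741713383 0.013856896272724495
offset [ 28.87 -10.8   16.88] twist 0.003 rows> 5.6226099752914305 0.013856896272724495
```

View pics/m1.png

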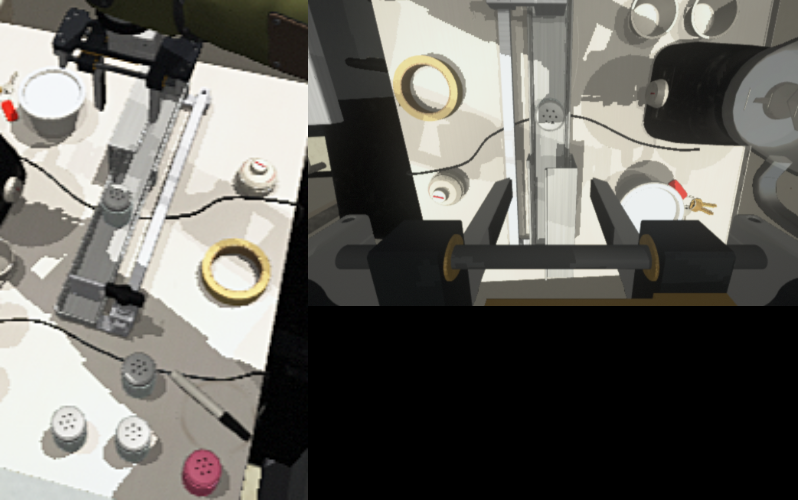

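The first shaker stands in the channel just before the lip mouth. The other three are unmoved.

Request:
move_arm(offset=[[5, -1.9, 0], [11, -4.1, 0], [17, -6.4, 0], [23, -8.6, 0], [28.9, -10.8, 0], [28.9, -10.8, 5], [28.9, -10.8, 10], [28.9, -10.8, 14], [28.9, -10.8, 16.8], [28.9, -10.8, 16.8], [28.9, -10.8, 16.8], [28.9, -10.8, 16.8], [28.9, -10.8, 16.8], [28.9, -10.8, 16.8]], twist=[0, 0, 0, 0, 0, 0, 0, 0, 0, 0, 0, 0, 0, 0], claw=[0.3, 0.3, 0.27, 0.25, 0.25, 0.25, 0.25, 0.25, 0.25, 0.25, 1, 1, 1, 1])

```text
time: 15.48
tool_pos: [0.4423, 0.0969, 0.0372]
tool_rot: [179.9, -0.0, 87.1]
wrist_force: [-2.0, 0.0, 7.5]
grip_width: 0.0455
gripper_force: 20.0
```

```bash
python3 - <<'E'
from h import *
go(.5397,-.118,.21,87);go(.5397,-.118,.066,87)
E
```

```text
offset [-20.97  10.83 -17.27] twist 0.002 rows> 4.6800530611775475 0.012767699525684677
offset [-20.98  10.81  -2.87] twist 0.002 rows> 3.8037543324635963 0.012767699525684677
```

Request:
move_arm(offset=[[0, 0, -6], [0, 0, -12], [0, 0, -17], [-4, 2.1, -17.2], [-9, 4.6, -17.2], [-14, 7.2, -17.2], [-19, 9.8, -17.2], [-21, 10.8, -17.2], [-21, 10.8, -14], [-21, 10.8, -10], [-21, 10.8, -7], [-21, 10.8, -4.5], [-21, 10.8, -2.9], [-21, 10.8, -2.9], [-21, 10.8, -2.9]], twist=[0, 0, 0, 0, 0, 0, 0, 0, 0, 0, 0, 0, 0, 0, 0], claw=[1, 1, 1, 1, 1, 1, 1, 1, 1, 1, 1, 1, 1, 1, 1])

```text
time: 17.35
tool_pos: [0.5396, -0.1183, 0.0663]
tool_rot: [179.9, 0.0, 87.1]
wrist_force: [-0.4, -0.4, 0.4]
grip_width: 0.0005
gripper_force: 0.0
```

```bash
python3 - <<'E'
from h import *
print(env.get_obs()['wrist_force'])
go(.5397,-.118,.052,87);go(.5354,-.1977,.052,87)
E
```

```text
[-0.36937736 -0.4300045   0.44280224]
offset [0.03 0.   1.43] twist 0.002 rows> 0.22887938191096585 0.013243612657405058
offset [-7.95 -0.03  1.43] twist 0.002 rows> 1.2925284724684536 0.013243612657405058
```

Request:
move_arm(offset=[[0, 0, -5], [0, 0, -10], [0, 0, -15], [5, 0, -20], [10, 0, -24], [15, 0, -24], [18, -5, -24], [18, -5, -24], [18, -5, -24]], twist=[0, 0, 0, 0, 0, 0, 0, 0, 0], claw=[1, 0.25, 0.25, 0.25, 0.25, 0.25, 0.25, 0.25, 0.25])

```text
time: 18.48
tool_pos: [0.4986, 0.0638, 0.3064]
tool_rot: [179.9, -0.0, 87.1]
wrist_force: [0.6, -0.4, -0.6]
grip_width: 0.0704
gripper_force: 0.0
```

```bash
python3 - <<'E'
from h import *
shot('scene','s2');shot('wrist','w4');print(env.get_obs()['tool_pos'])
a=np.load('pics/s2.npz')['img'][100:360,250:410,::-1]; b=np.load('pics/w4.npz')['img'][:,:,::-1]
cv2.imwrite('pics/m2.png',np.hstack([cv2.resize(a,(308,500)),cv2.copyMakeBorder(cv2.resize(b,(490,306)),0,194,0,0,0)]))
E
```

```text
[0.49886345 0.06332124 0.30574547]
```

View pics/m2.png

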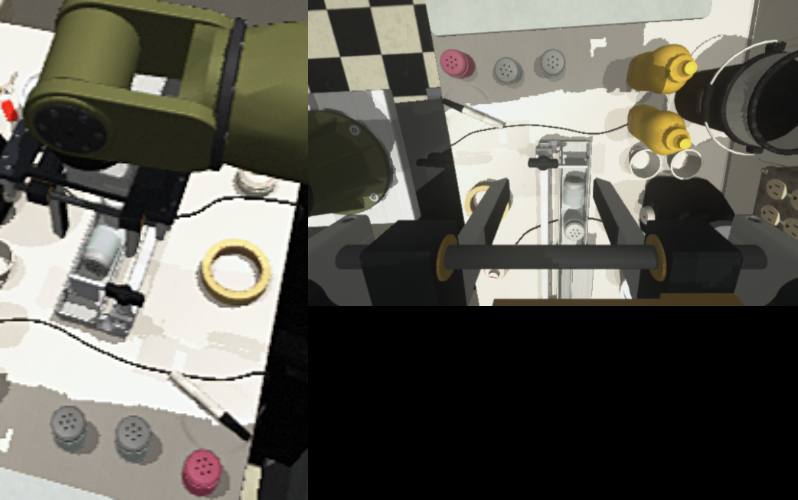

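The dropped shaker is lying in the channel, at about w4 pixel (347,244). A closer look will give its end positions and which way the cap faces.

```bash
python3 - <<'E'
from h import *
crop('w4',300,170,400,320,4,'c5')
E
```

```text
(no output)
```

View pics/c5.png

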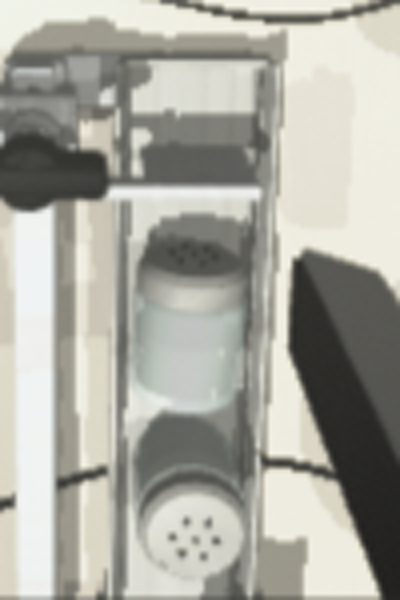

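The crop shows the shaker lying along the channel with its cap toward the stop. The cap face's top edge is at crop row ~278 and the base end at ~409; the first shaker stands below, with its cap centred at (193,532).

```bash
python3 - <<'E'
from h import *
f=lambda u,v,z:at('w4',300+u/4,170+v/4,z)
print('capend',f(192,280,.061),'base',f(188,409,.062),'first cap',f(193,532,.076),'plate top edge front',f(186,190,.070))
print('chan mid row350',f((113+267)/2,350,.033))
E
```

```text
capend [ 0.542  -0.0484] base [ 0.539  -0.1049] first cap [ 0.5386 -0.1532] plate top edge front [ 0.5397 -0.0074]
chan mid row350 [ 0.5429 -0.0931]
```

```bash
python3 - <<'E'
from h import *
go(.543,-.056,.12,87);go(.543,-.056,.0435,87)
print('first before',at('w3',316,151.5,.076),at('s1',310.3,200.4,.076))
E
```

```text
offset [-11.69   5.01  18.58] twist 0.001 rows> 3.602202797470041 0.007036318886739792
offset [-11.69   5.    26.23] twist 0.001 rows> 4.663616575974603 0.007036318886739792
first before [ 0.5389 -0.156 ] [ 0.5392 -0.1583]
```

Request:
move_arm(offset=[[-4, 1.7, 6], [-8, 3.5, 12], [-11.7, 5, 18], [-11.7, 5, 21], [-11.7, 5, 24], [-11.7, 5, 26.2], [-11.7, 5, 26.2], [-11.7, 5, 26.2], [-11.7, 5, 26.2], [-11.7, 5, 26.2], [-11.7, 5, 26.2]], twist=[0, 0, 0, 0, 0, 0, 0, 0, 0, 0, 0], claw=[0.3, 0.3, 0.3, 0.3, 0.3, 0.3, 0.3, 1, 1, 1, 1], force=7)

```text
time: 19.95
tool_pos: [0.5425, -0.0553, 0.0438]
tool_rot: [180.0, 0.0, 87.1]
wrist_force: [-0.9, 0.1, -0.4]
grip_width: 0.0292
gripper_force: 0.0
```

Request:
move_arm(offset=[[0, 0, 0], [0, 0, 0], [0, 0, 0]], twist=[0, 0, 0], claw=[1, 1, 1])

```text
time: 20.32
tool_pos: [0.5426, -0.0554, 0.0438]
tool_rot: [180.0, 0.0, 87.1]
wrist_force: [0.9, 0.7, 3.5]
grip_width: 0.0011
gripper_force: 2.1
```

```bash
python3 - <<'E'
from h import *
shot('scene','s3');shot('wrist','w5');print(env.get_obs()['tool_pos'])
a=np.load('pics/s3.npz')['img'][170:300,270:350,::-1]; b=np.load('pics/w5.npz')['img'][:,:,::-1]
cv2.imwrite('pics/m3.png',np.hstack([cv2.resize(a,(308,500)),cv2.copyMakeBorder(cv2.resize(b,(490,306)),0,194,0,0,0)]))
E
```

```text
[ 0.54267657 -0.05538349  0.04381184]
```

View pics/m3.png

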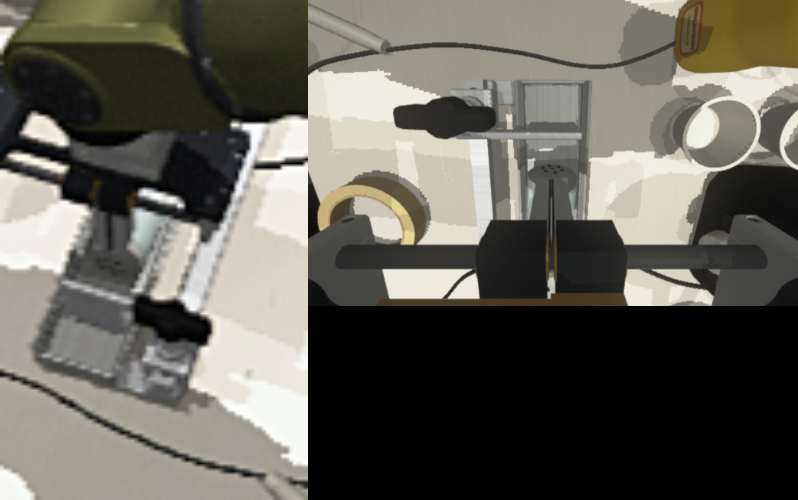

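The fingers closed to nothing. The shaker's cap face shows ahead of them at m3 (553,170), so it was squeezed toward the stop or sits lower than assumed.

```bash
python3 - <<'E'
from h import *
for f in('w4','w5'):
  c=np.load(f'pics/{f}.npz');print(f,'cam',-cv2.Rodrigues(c['rvec'])[0].T@c['tvec'].reshape(3))
for z in(.03,.045,.06):print(z,at('w5',320,222,z))
print('plate top',at('w5',(530-308)*1.306,135*1.306,.07))
# predicted w4 crop rows for model lying at center y -.0767
x=.542
for n,y,z in(('captop',-.0457,.061),('capbot',-.0457,.015),('basetop',-.1077,.062)):
  p=px('w4',[x,y,z])[0];print(n,(p-[300,170])*4)
E
```

```text
w4 cam [0.50240925 0.14493684 0.50267551]
w5 cam [0.54630937 0.02608443 0.24042062]
0.03 [ 0.5447 -0.0506]
0.045 [ 0.5448 -0.0451]
0.06 [ 0.5449 -0.0396]
plate top [ 0.5291 -0.0073]
captop [192.  273.6]
capbot [181.2 231.6]
basetop [195.2 414.8]
```

```bash
python3 - <<'E'
from h import *
print('tips',px('w5',[[.53,-.055,.036],[.555,-.055,.036],[.5427,-.047,.036],[.5427,-.063,.036]]))
print('upright cap',px('w5',[[.52,-.034,.076],[.566,-.034,.076],[.543,-.011,.076],[.543,-.057,.076]]))
print('lying face',px('w5',[[.52,-.045,.038],[.566,-.045,.038],[.543,-.045,.015],[.543,-.045,.061]]))
g=cv2.cvtColor(np.load('pics/w5.npz')['img'],cv2.COLOR_RGB2GRAY)[195:260:3,280:364:3]
for r in g: print(''.join(' .:-=+*#%@'[int(v)*10//256] for v in r))
E
```

```text
tips [[300.2 231.5]
 [334.5 229.9]
 [317.1 220.3]
 [318.1 240.9]]
upright cap [[276.9 224.3]
 [356.1 220.6]
 [314.4 183.8]
 [318.4 258.5]]
lying face [[285.1 220.1]
 [349.7 217.1]
 [317.3 208.9]
 [317.4 230.6]]
-:====+*%%@%%%===========---
--=======================---
---======================---
-:-======================---
---=+#=============-----=---
--=##+----------------------
--=##=----------------------
--=##=--::::.::::-----------
-==##-:::.:::.::::::--------
--=+:::::::::::::.::::------
---:::::::::::.:-::::::--=--
---:--::::::::::--:-:----+++
----------:-:::::------:-++*
---=--------::---===---:-++*
---+=-------..-----------++*
---+++------..-----------++*
--=++*------..-----------++*
--=*++------..---------=-++*
--+##+------..-------===-++*
--+##=------..------=++=-++*
--+##-------..------=*+=-++*
--+#*-------..-------*+=-++*
```

Request:
move_arm(offset=[[0, 0, 0], [0, 0, 0], [0, 0, -5], [0, 0, -10], [4, 0, -15], [8, 0, -17], [8, 0, -17], [8, 0, -17]], twist=[0, 0, 0, 0, 0, 0, 0, 0], claw=[0.25, 0.25, 0.25, 0.25, 0.25, 0.25, 0.25, 0.25])

```text
time: 21.42
tool_pos: [0.546, 0.0241, 0.2124]
tool_rot: [-179.9, 0.0, 87.1]
wrist_force: [-0.7, -0.1, 0.2]
grip_width: 0.0705
gripper_force: 0.0
```

```bash
python3 - <<'E'
from h import *
shot('wrist','w6');shot('scene','s4');print(env.get_obs()['tool_pos'])
x=.5427
a=px('w6',[[.543,-.01,.07],[.543,-.047,.038],[.543,-.11,.038]]);print(a)
img=np.load('pics/w6.npz')['img']
g=cv2.cvtColor(img,cv2.COLOR_RGB2GRAY)
u=int(a[1,0]);v0=int(a[0,1])-10
for r in g[v0:v0+170:4,u-60:u+60:3]: print(v0,''.join(' .:-=+*#%@'[int(v)*10//256] for v in r)); v0+=4
E
```

```text
[0.54598863 0.02362897 0.21230644]
[[316.6 215.9]
 [318.1 234.5]
 [320.3 276.8]]
205 :::......-##*-==----------++++%%%%%%%%%%
209 :::::::::-+++-=-----------=+++%%%%%%%%%%
213 :::::::::######%#####%%%%%%=++%%%%%%%%%%
217 :::%%%-=+*%#*+*%%%%%%%%%%%%=*+%%%%%%%%%%
221 ##@@@@=++*%##=+%%%%%%%%%%%%=*+%%%%%%%%%%
225 %#@@@@=++*%##=+%%%+=========++%%%%%%%%%%
229 %#@@@@=++*%#*=+%%=---=======++*%%%%%%%%%
233 -#@@@@=++*%##==##--::::-----++#%%%%%%%%+
237 -.@@@@=+++%##==#----:-:-----*+%%%%%%%%#.
241 ..@@@@=+++%##=+%=+++==-====-*+%%%%%%%@+.
245 ..@@@@=+++%##+-#+*#####***+-*+%%%%%%%@=.
249 ..@@@@=+++%##+-##*#%%%##*+=-#+%%%%%%%@=.
253 ..%@@@++++%##+-########**#*-#+%%%%%%%@-.
257 ..#@@@++++%##+-#*########*+-#+%%%%%%##-.
261 .:%@@@*+++%##+-**########*+-#+%%%%%####.
265 .*%@@@*+++%##=-**########*+-#+%%%%%###%-
269 :%%@@@#+++%##=-#*########**=*+%%%%%%%%%#
273 %@%@@@%+++@%%=-#*########**+*+@@@%%%%%%%
277 @@%@@@%+++@%%==@%########*=+**@@@%%%%%%%
281 @@%@@@%+++@%%+=@%%@%%%%##+=+#+@@@%%%%%%%
285 @@%@@@@++**%%+=%%+=---==++=+#*@@@%%%%%%%
289 @@%@@@@+++*%%+=%*--------+==**@@@%%%%%%%
293 @@%@@@@=++*%%+-#---------
[... 215 characters left out ...]
=*%%%%%%%*=+**@@@@@@@%%%%
317 @@%@@@@=+++%%#+*%%%+%%*%%*=**@@@@@@@@%%%
321 :::::::....:::..::::::.:::.....:::::::.:
325 ................::::::::.::::::::::::::.
329 ....::.....:....::::::::::::::::::::::::
333 ..::::..::::..:.::.:::::::::::::::::::::
337 .:::.:::::::::::::::::::::::::::::::::::
341 .::::::::::::.::::::.:::::::::::::::::::
345 ::::::::::::::::.:....::::::::::::::::::
349 ...:.::...:..............:::::::::::::::
353 @@@%@@@%++=%:=-+#####**-=---::+++%@@@@@@
357 @@@%@@@%++=%#=-=#####**-=---=:+++@@@@@@@
361 @@@%@@@%++=%%=--####**#-=----:+++@@@@@@@
365 @@@%@@@%=+=%%---#####**---:--:=++@@@@@@@
369 @@@@@@@%=+=%#---####***---:-=--++@@@@@@%
373 @@@%@@@@=++%#+--####***---:-=--++@@@@@@%
```

```bash
python3 - <<'E'
from h import *
print('captop',at('w6',319,242,.061),'capbot',at('w6',319,230,.015),'base',at('w6',319,283,.062),'first cap edges',at('w6',319,308,.076),at('w6',319,200,.07))
print('x edges at row 265',at('w6',258+15.5*3,265,.045),at('w6',258+26.5*3,265,.045))
print('w6 plate edge top row 211', at('w6',318,212,.07))
for y in(-.045,-.05,-.055,-.06): print(y,px('w6',[[.543,y,.061],[.543,y,.015],[.543,y-.062,.062]])[:,1])
E
```

```text
captop [ 0.5441 -0.0477] capbot [ 0.5442 -0.0498] base [ 0.5413 -0.105 ] first cap edges [ 0.54   -0.1326] [0.5468 0.0095]
x edges at row 265 [ 0.5228 -0.0871] [ 0.567  -0.0893]
w6 plate edge top row 211 [ 0.5449 -0.0052]
-0.045 [240.1 226.9 284.3]
-0.05 [243.8 230.2 287.7]
-0.055 [247.4 233.5 291.1]
-0.06 [251.  236.8 294.4]
```

```bash
python3 - <<'E'
from h import *
print(env.tips_ahead)
for z in(.28,.29,.3,.31,.32,.33): print(z,at('w2',373.75,233.75,z),at('w2',382,234,z))
# w1: opening .047, TCP (.4294,-.2202,.2507); tips inner at (278,236)->left , (357,236) right
for z in(.22,.23,.24,.25,.26,.27): print(z,at('w1',280,236,z),at('w1',356,236,z))
# s4 view check of lying shaker
print(px('s4',[[.543,-.048,.038],[.543,-.108,.038],[.539,-.156,.076]]))
E
```

```text
0.008
0.28 [0.5288 0.0595] [0.5354 0.059 ]
0.29 [0.527  0.0637] [0.5333 0.0632]
0.3 [0.5252 0.0679] [0.5312 0.0674]
0.31 [0.5234 0.072 ] [0.5291 0.0716]
0.32 [0.5216 0.0762] [0.527  0.0758]
0.33 [0.5198 0.0804] [0.5249 0.08  ]
0.22 [ 0.4    -0.2355] [ 0.4616 -0.2311]
0.23 [ 0.401  -0.2312] [ 0.4599 -0.227 ]
0.24 [ 0.402  -0.2269] [ 0.4582 -0.2229]
0.25 [ 0.403  -0.2227] [ 0.4565 -0.2189]
0.26 [ 0.4041 -0.2184] [ 0.4548 -0.2148]
0.27 [ 0.4051 -0.2142] [ 0.4531 -0.2107]
[[298.7 238.7]
 [304.5 221.1]
 [310.2 201.1]]
```

```bash
python3 - <<'E'
from h import *
go(.543,-.057,.021,87)
E
```

```text
offset [-8.06  0.15 19.13] twist 0.001 rows> 3.3219990628219755 0.007288108262107004
```

Request:
move_arm(offset=[[-4, 0, 3], [-8, 0.1, 7], [-8, 0.1, 12], [-8, 0.1, 15], [-8, 0.1, 17], [-8, 0.1, 18], [-8, 0.1, 19.1], [-8, 0.1, 19.1], [-8, 0.1, 19.1], [-8, 0.1, 19.1], [-8, 0.1, 19.1], [-8, 0.1, 19.1], [-8, 0.1, 19.1]], twist=[0, 0, 0, 0, 0, 0, 0, 0, 0, 0, 0, 0, 0], claw=[0.3, 0.3, 0.3, 0.3, 0.3, 0.3, 0.3, 0.3, 0.3, 1, 1, 1, 1], force=7)

```text
time: 23.15
tool_pos: [0.5437, -0.0554, 0.0227]
tool_rot: [180.0, -0.0, 87.1]
wrist_force: [1.2, 1.3, 2.5]
grip_width: 0.0451
gripper_force: 7.8
```

Request:
move_arm(offset=[[0.8, 0, 0], [1.6, 0, 0], [2.5, 0, 0], [2.1, 0, 0.0], [1.7, 0, -1.3], [1.2, 0, -1.9], [0.6, 0, -2.4], [-0.1, 0, -2.8], [-0.8, 0, -3.1], [-1.5, 0, -3.35], [-2.3, 0, -3.5], [-3, 0, -3.55], [-3.8, 0, -3.45], [-4.5, 0, -3.3], [-5.3, 0, -3.1], [-5.3, 0, -3.1]], twist=[0, 0, 0, 0, 0, 0, 0, 0, 0, 0, 0, 0, 0, 0, 0, 0], claw=[1, 1, 1, 1, 1, 1, 1, 1, 1, 1, 1, 1, 1, 1, 1, 1])

```text
time: 25.15
tool_pos: [0.5412, -0.1098, 0.0541]
tool_rot: [179.9, 0.1, 87.1]
wrist_force: [0.2, -2.4, 8.3]
grip_width: 0.0436
gripper_force: 7.3
```

```bash
cat >> h.py <<'E'
def asc(f,u0,u1,v0,v1,du=3,dv=4):
    g=cv2.cvtColor(np.load(f'pics/{f}.npz')['img'],cv2.COLOR_RGB2GRAY)
    print('u0',u0,'step',du)
    for v in range(v0,v1,dv): print(v,''.join(' .:-=+*#%@'[int(x)*10//256] for x in g[v,u0:u1:du]))
E
python3 - <<'E'
from h import *
o=env.get_obs();print(o['tool_pos'],o['grip_width'],o['wrist_force'])
shot('wrist','w7')
asc('w7',260,380,150,300)
E
```

```text
[ 0.54119744 -0.10976664  0.05406903] 0.0436224347484881 [ 0.20279399 -2.3805935   8.33073014]
u0 260 step 3
150 @%%%=---++++++++++++++++++++++=---++++*+
154 %@%%==--++++++++++++++++++++++=---=+++*+
158 %@%%=-=-++++++++++++++++++++++=---=+++++
162 %@%%==--=+++++++++++++++++++++=---=+++++
166 %@%%+=-==+++++++++++++++++++++=---=+++++
170 %@%%==-==+++++++++++++++++++++=---=+++++
174 *@%%==-=++++++++++++++++++++++=---=+++++
178 *@%%+=-=+======+++++++++++++++=---=+++++
182 *@%%+=--============++++++++++=---=+++++
186 *@%%*==-=========----==++++++==--==+++++
190 +%%%*=---=====--=-----==--=====---=+++++
194 +%%%#=---=====---=-===------==----++++++
198 -###*=---===---=+++++++====-------++++++
202 -###*----*+--=++=+++++++++==------+*@@@@
206 -####----+-=+================-:---+*%%%%
210 -####-:---=++==============+=-----=+%%%%
214 -####+-------====.====:======--=+-=%%%%%
218 -####*----------------.--------=+-+%%%%%
222 -####*--------------------------+=+%%%%%
226 -####*--------.:---:------------+++%%%%%
230 -####*-=-----------.----.-------+++%%%%%
234 -###+--:---------------------------#%%%%
238 -=-----.:---=---::----------++=.:-----%%
242 ------:.::--=---:----.+***===--..-----=%
246 ------..:+:-=-----------------:..------#
250 -----:..:*+-------------------:..:------
254 -----...:***--------------=---:...------
258 -----...:-*+=---:-----++=-----:...:-----
262 ----:...--*=---------=--------:....-----
266 ----....--+=------------------::...-----
270 ---:...:--=----++++==++==---=-::...:----
274 ---....---=-=+=:::::::::-+=-=+:-....----
278 ---....---=+-:::------::::-++=-=-...:---
282 --:...:---*-:-==========--::*==+*....---
286 --....+--=:-===+**##**++==--:+=+*....:--
290 -:....#--+=++*######*****+==--=+*:...:--
294 -....-#=--++########*******+=-=+*=....--
298 -....*#=-++%%####-********##+==+*=....:-
```

```bash
python3 - <<'E'
from h import *
t=np.linspace(0,2*np.pi,8,endpoint=False)
for y in(-.1,-.11,-.115): print(y,px('w7',[[.541+.023*np.cos(a),y+.023*np.sin(a),.076] for a in t[::2]]).tolist())
print('holes mid',at('w7',322,228,.076))
E
python3 -c "
from h import *
crop('w7',240,140,400,300,4,'c6')"
```

```text
-0.1 [[353.5, 232.7], [314.7, 199.0], [279.8, 236.2], [318.4, 267.6]]
-0.11 [[353.8, 247.4], [315.5, 214.7], [281.2, 250.8], [319.2, 281.3]]
-0.115 [[353.9, 254.6], [316.0, 222.4], [281.8, 258.0], [319.6, 288.0]]
holes mid [ 0.5445 -0.0959]
```

View pics/c6.png

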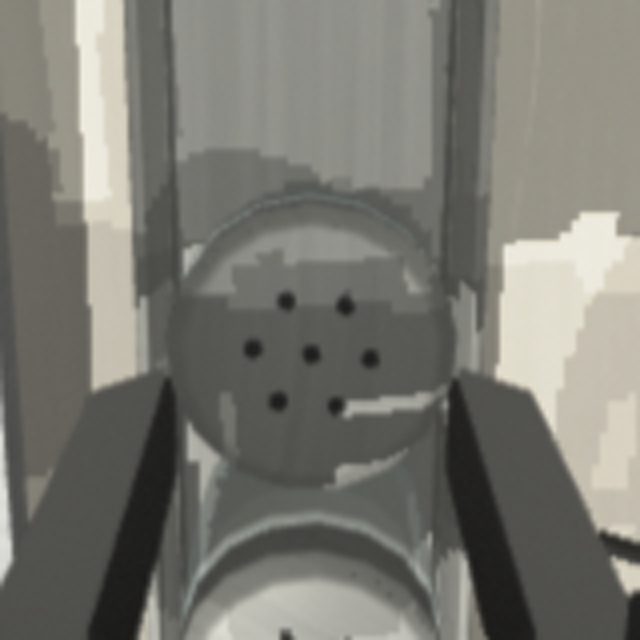

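The shaker is nearly upright: its cap is round, centred at crop (311,353) and leaning slightly toward the stop. The first shaker stands upright behind it. I'll finish the pivot and let go.

Request:
move_arm(offset=[[-0.5, 0, 0], [-1, 0, 0.1], [-1.5, 0, 0.1], [-1.5, 0, 0.1], [-1.5, 0, 0.1], [-1.5, 0, 0.1], [-1.5, 0, 0.1], [-1.5, 0, -4], [-1.5, 0, -9], [3, 0, -14], [8, 0, -16], [8, 0, -16], [8, 0, -16]], twist=[0, 0, 0, 0, 0, 0, 0, 0, 0, 0, 0, 0, 0], claw=[1, 1, 1, 0.85, 0.5, 0.35, 0.3, 0.3, 0.3, 0.3, 0.3, 0.3, 0.3])

```text
time: 26.82
tool_pos: [0.5445, -0.0286, 0.213]
tool_rot: [-180.0, 0.0, 87.2]
wrist_force: [-0.1, -0.7, 0.1]
grip_width: 0.0659
gripper_force: 0.0
```

```bash
python3 - <<'E'
from h import *
shot('wrist','w8');print(env.get_obs()['tool_pos'])
p=px('w8',[[.54,-.12,.076],[.54,-.168,.076]]);print(p)
asc('w8',260,380,200,320)
E
```

```text
[ 0.54445021 -0.02904993  0.21270913]
[[317.5 261.7]
 [319.4 295.9]]
u0 260 step 3
200 %@@@%===###*-=##%%%%%%%%%%+++*%%%%%%%%%%
204 %@@@%===+##*-=##%%%%%%%%%%=++*%%%%%%%%%%
208 %@%%%====##*-=##%%%%%%*%%%=*+*%%%%%%%%%@
212 %@@@%++++%#*-=##%%%+====++=*+*%%%%%%%%%%
216 %@@@%=++*%#*-+%%%%======+=+++*%%%%%%%%%#
220 %@@@@=++*%##=+##+----===+=-++*%%%%%%%#%#
224 %@@@@=++*%##==#=-------===-++#%%%%%%##%#
228 #@@@@=++*%#*==+---====--=--++%%%%%%#####
232 **@@@=++*##*-===+-----===--++%%%%%###*+#
236 -:+@@=++*%#*-=+-+++*++=-=--*+%%%%%###.--
240 -.+@@=++*%#*-==+%%%%%%#+-++#+%%%%####.:-
244 ..=@@=++*%#*=+*%%%%%%%%%+=+#+%%%%####..-
248 ..-@@=+++%#*=+%%%%#%##%%#=+#+%%%####*..:
252 ..-@@=+++%##=+%%%#%=%####==#+%%%####=...
256 ..:@@=+++%##+=%%%%%%#####--#+%%%###%-...
260 ..#@@++++%##=-*%%%##*###+--*+%%%#####...
264 .:@@@*+++%##--+=#%####*=---*-+%%%###%-..
268 .+@@@*+++%++--+==------+-=-*=#=-::-+%#..
272 .%@@@#-::-*#--+-=+++++=-=+=*+@@@@%%#-:..
276 =%@@@%=++#%%=-=+#%%%%%#+=++#*@@@@@%%%%#.
280 :=@@@@+++*%%=-+%%%*%%#%#*-+**@@@@@%%%%%:
284 @%@@@@+++*%%=-*%%%%%#####++**@@@@@@@%%%*
288 @%@@@@=++*%%=-*%%+%+##+##++**@@@@@@@@%%%
292 @%@@@@=++*%%==*%%%=%*%%%#*++++***@@@@@@%
296 @%@@@@=++*%%+=%%%%%%%%%#%#+++++++@@@@@@@
300 @%@@@@=++*@%+=%%%%###%+++-+++++++@@@@@@@
304 @%@@@@=+++%%*=%%%%%%%%+++-+++++++@@@@@@@
308 @%@@@@=+=+%=*=%%%%%%%%+++-==-++++@@@@@@@
312 @%@@@@=+++%-*=########===----++++@@@@@@@
316 @%@@@@=+++%-=-######**-------++++@@@@@@@
```

```bash
python3 - <<'E'
from h import *
print(at('w8',318,252,.076),at('w8',318,287,.076))
go(.508,.189,.2,87);go(.508,.189,.014,87)
E
```

```text
[ 0.5412 -0.1071] [ 0.5389 -0.1551]
offset [21.59 -4.74  1.27] twist 0.002 rows> 3.5430485841398136 0.01022602545693404
offset [21.59 -4.72 19.87] twist 0.002 rows> 4.756057702773165 0.01022602545693404
```

Request:
move_arm(offset=[[5, -1.1, 0], [11, -2.4, 0], [17, -3.7, 0], [21.6, -4.7, 1], [21.6, -4.7, 6], [21.6, -4.7, 11], [21.6, -4.7, 15], [21.6, -4.7, 18], [21.6, -4.7, 19.8], [21.6, -4.7, 19.8], [21.6, -4.7, 19.8], [21.6, -4.7, 19.8], [21.6, -4.7, 19.8], [21.6, -4.7, 19.8]], twist=[0, 0, 0, 0, 0, 0, 0, 0, 0, 0, 0, 0, 0, 0], claw=[0.3, 0.3, 0.25, 0.25, 0.25, 0.25, 0.25, 0.25, 0.25, 0.25, 1, 1, 1, 1], force=30)

```text
time: 28.62
tool_pos: [0.509, 0.1898, 0.0163]
tool_rot: [179.9, -0.0, 87.1]
wrist_force: [-1.5, -0.6, 6.0]
grip_width: 0.0472
gripper_force: 30.0
```

```bash
python3 - <<'E'
from h import *
go(.508,.189,.2,87);go(.5435,-.045,.2,87);go(.5435,-.045,.029,87)
E
```

```text
offset [ -0.07  -0.07 -18.37] twist 0.002 rows> 2.9397512516196254 0.013046149149686584
offset [-23.27   4.64 -18.38] twist 0.002 rows> 4.801654006692756 0.013046149149686584
offset [-23.27   4.62  -1.28] twist 0.002 rows> 3.8020571316828686 0.013046149149686584
```

Request:
move_arm(offset=[[0, 0, -5], [0, 0, -11], [0, 0, -17], [-4, 0.8, -18.4], [-9, 1.8, -18.4], [-14, 2.8, -18.4], [-19, 3.8, -18.4], [-23.3, 4.6, -18.4], [-23.3, 4.6, -18.4], [-23.3, 4.6, -14], [-23.3, 4.6, -10], [-23.3, 4.6, -6.5], [-23.3, 4.6, -4], [-23.3, 4.6, -2.7], [-23.3, 4.6, -2.7], [-23.3, 4.6, -2.7]], twist=[0, 0, 0, 0, 0, 0, 0, 0, 0, 0, 0, 0, 0, 0, 0, 0], claw=[1, 1, 1, 1, 1, 1, 1, 1, 1, 1, 1, 1, 1, 1, 1, 1])

```text
time: 30.62
tool_pos: [0.5435, -0.0452, 0.0435]
tool_rot: [179.9, 0.0, 87.1]
wrist_force: [0.0, 0.8, -1.8]
grip_width: 0.0472
gripper_force: 30.0
```

Request:
move_arm(offset=[[0, 0, 0.6], [0, 0, 1.2], [0, 0, 1.2], [-1.5, 0, 1.2], [-3, 0, 1.2], [-4.5, 0, 1.2], [-6, 0, 1.2], [-7.5, 0, 1.2], [-9, 0, 1.2], [-10.5, 0, 1.2], [-12, 0, 1.2], [-12, 0, 1.2]], twist=[0, 0, 0, 0, 0, 0, 0, 0, 0, 0, 0, 0], claw=[1, 1, 1, 1, 1, 1, 1, 1, 1, 1, 1, 1])

```text
time: 32.12
tool_pos: [0.5368, -0.1664, 0.0304]
tool_rot: [180.0, 0.0, 87.1]
wrist_force: [-0.9, -0.3, -2.6]
grip_width: 0.0474
gripper_force: 30.0
```

Request:
move_arm(offset=[[0, 0, 0.1], [0, 0, 0.2], [0, 0, 0.2], [0, 0, 0.2], [0, 0, 0.2], [0, 0, 0.2], [0, 0, -4], [0, 0, -9], [4, 0, -15], [9, 0, -18], [12, 0, -18], [12, 0, -18]], twist=[0, 0, 0, 0, 0, 0, 0, 0, 0, 0, 0, 0], claw=[1, 1, 0.8, 0.35, 0.3, 0.3, 0.3, 0.3, 0.3, 0.3, 0.3, 0.3])

```text
time: 33.62
tool_pos: [0.543, -0.0435, 0.2109]
tool_rot: [179.9, -0.0, 87.3]
wrist_force: [-1.2, -0.2, 0.1]
grip_width: 0.0657
gripper_force: 0.0
```

```bash
python3 - <<'E'
from h import *
shot('wrist','w9');shot('scene','s5');print(env.get_obs()['tool_pos'])
print(px('w9',[[.537,-.167,.076],[.5345,-.215,.076],[.532,-.263,.076]]))
asc('w9',260,380,240,324)
p=px('s5',[[.4245,.18,.062]])[0].astype(int);print(p)
asc('s5',p[0]-40,p[0]+40,p[1]-20,p[1]+24,2,3)
go(.4245,.18,.2,87);go(.4245,.18,.015,87)
E
```

```text
[ 0.54275316 -0.04553556  0.21012273]
[[317.2 285.8]
 [317.  318.7]
 [316.8 349.3]]
u0 260 step 3
240 -.+@@=++*%#*=+%%%%%%+===+***+%%%#####.:-
244 ..=@@=+++%##=+%%%%========+*+%%%#####..-
248 ..-@@=+++%#*==%%%========-+*+%%%####*..:
252 ..-@@=+++%##=-#*-------==--#+%%%###%=...
256 ..:@@=+++%##=-*---------=--#:++%%##%=...
260 ..#@@++++#==--=---====--=--#+##=-::+#...
264 .:@@@+-::=*#--==+-----===--#+%%%%###=:..
268 .+@@@*=++%%%--+--++++=--+*=*+%%%%%#%%#..
272 .+@@@*+++@%%---+*%%%%#*=-++*+@@@@@@%%%:.
276 =%@@@%+++%%%--+%%%%%%%##+=+*+@@@@@@@%%#.
280 %%@@@%+++%%%=-*%%#%##+##*-+#*@@@@@@@@%%:
284 @%@@@@+++%%%=-#%%%%+#####=+#++****@@@@@*
288 @%@@@@=++*%%=-#%#-###-##*==*+++++%@@@@@@
292 @%@@@@=++*%%=-+#%%%+%%%#=--*+++++@@@@@@@
296 @%@@@@=+++%%=-+-+#%%%%+-=--++++++@@@@@@@
300 @%@@@@=+=+%==-+==------==----++++@@@@@@@
304 @%@@@@=+++%-=-*-=+++++=-=----++++@@@@@@@
308 @%@@@@=+++%-=--*#%%%%%#+----:++++@@@@@@@
312 @%@@@@=+++#-=-*%%%%%%%%%+---:++++@@@@@@@
316 @%@@@@=++++-=-*%%%#%#%%%#---:=+++@@@@@@@
320 ---===::::--::---:-:-----::::::::-------
[318 324]
u0 278 step 2
304 **********************************==***=
307 **********************************+*-+*#
310 *********************************++***-+
313 **************************+******+**++**
316 +******************+--***********++**+++
319 @@+**************=+++++=+********++*+*+*
322 @@@%+***********+++:++:+=+**+*+**++++*+*
325 @@@@@@+*********=++++++++-+**+*++++++++*
328 @@@@@@+*********=%@#-=++=-==*+*+++*++*+*
331 @@@@@@@@++******==#@@#+==-==+*+*+*+*++**
334 @@@@@@@@@@%++***+-=:==:=====+*++**+*+---
337 @@@@@@@@@@@@@+***=------===+**+++*+-====
340 @@@@@@@@@@@@@@+****+=--==-**+++++*===-==
343 @@@@@@@@@@@@@@@@++@++****++*++++*+-=+:==
346 @@@@@@@@@@@@@@@@@@@@@@++++++++***-:=+=:=
offset [ 21.94 -12.93   1.02] twist 0.003 rows> 4.077726951279886 0.015371183320003057
offset [ 21.94 -12.92  19.52] twist 0.003 rows> 5.13305774933495 0.015371183320003057
```

Request:
move_arm(offset=[[5, -3, 0], [10, -6, 0], [15, -9, 0], [20, -11.8, 0], [21.9, -12.9, 2], [21.9, -12.9, 7], [21.9, -12.9, 12], [21.9, -12.9, 16], [21.9, -12.9, 18], [21.9, -12.9, 19.4], [21.9, -12.9, 19.4], [21.9, -12.9, 19.4], [21.9, -12.9, 19.4], [21.9, -12.9, 19.4], [21.9, -12.9, 19.4]], twist=[0, 0, 0, 0, 0, 0, 0, 0, 0, 0, 0, 0, 0, 0, 0], claw=[0.3, 0.3, 0.25, 0.25, 0.25, 0.25, 0.25, 0.25, 0.25, 0.25, 0.25, 1, 1, 1, 1], force=30)

```text
time: 35.6
tool_pos: [0.4253, 0.1799, 0.017]
tool_rot: [180.0, -0.0, 87.1]
wrist_force: [-1.8, -0.5, 6.1]
grip_width: 0.047
gripper_force: 30.0
```

```bash
python3 - <<'E'
from h import *
go(.5415,-.075,.2,87);go(.5415,-.075,.029,87)
E
```

```text
offset [-24.88  12.89 -18.3 ] twist 0.002 rows> 5.354256007023446 0.013204910476791275
offset [-24.88  12.88  -1.2 ] twist 0.002 rows> 4.486688886166853 0.013204910476791275
```

Request:
move_arm(offset=[[0, 0, -5], [0, 0, -11], [0, 0, -17], [-4, 2.1, -18.3], [-9, 4.7, -18.3], [-14, 7.3, -18.3], [-19, 9.8, -18.3], [-24.9, 12.9, -18.3], [-24.9, 12.9, -18.3], [-24.9, 12.9, -14], [-24.9, 12.9, -10], [-24.9, 12.9, -6.5], [-24.9, 12.9, -4], [-24.9, 12.9, -2.7], [-24.9, 12.9, -2.7], [-24.9, 12.9, -2.7]], twist=[0, 0, 0, 0, 0, 0, 0, 0, 0, 0, 0, 0, 0, 0, 0, 0], claw=[1, 1, 1, 1, 1, 1, 1, 1, 1, 1, 1, 1, 1, 1, 1, 1])

```text
time: 37.6
tool_pos: [0.5419, -0.0753, 0.0446]
tool_rot: [179.9, 0.0, 87.1]
wrist_force: [-0.2, -0.2, -0.9]
grip_width: 0.0472
gripper_force: 30.0
```

Request:
move_arm(offset=[[0, 0, 0.7], [0, 0, 1.3], [0, 0, 1.3], [-1.5, 0, 1.3], [-3, 0, 1.3], [-4.5, 0, 1.3], [-6, 0, 1.3], [-7.5, 0, 1.3], [-9, 0, 1.3], [-9, 0, 1.3], [-9, 0, 1.5], [-9, 0, 1.5], [-9, 0, 1.5], [-9, 0, 1.5], [-9, 0, 1.5], [-9, 0, -3], [-9, 0, -9], [-4, 0, -15], [3, 0, -18], [3, 0, -18]], twist=[0, 0, 0, 0, 0, 0, 0, 0, 0, 0, 0, 0, 0, 0, 0, 0, 0, 0, 0, 0], claw=[1, 1, 1, 1, 1, 1, 1, 1, 1, 1, 1, 0.8, 0.35, 0.3, 0.3, 0.3, 0.3, 0.3, 0.3, 0.3])

```text
time: 40.1
tool_pos: [0.5432, -0.0431, 0.2254]
tool_rot: [179.9, 0.0, 87.2]
wrist_force: [0.2, -0.1, -1.1]
grip_width: 0.0659
gripper_force: 0.0
```

```bash
python3 - <<'E'
from h import *
shot('wrist','w10');o=env.get_obs();print(o['tool_pos'])
asc('w10',260,380,236,324)
go(.4805,.0115,.2,175.4)
go(.4805,.0115,.074,175.4)
E
```

```text
[ 0.54359669 -0.04153147  0.22634451]
u0 260 step 3
236 -:+@@*+++%##=+%%%%%%**=++*+*+%%%#####.--
240 -.+@@%+++%##++%%%%*======-+*+%%%#####.:-
244 ..=@@%+++%##+=%%%========-+*+%%%###%#..-
248 ..-@@@+++*##=-#*-------==-+**%%%###%*...
252 ..-@@@+++*##=-*---------=--+-+*%###%=...
256 ..:@@@++++=-=-=--=====--=--++##=-::+-...
260 ..#@@@-::=*#--===-----===--+*%%%%###=...
264 .:@@@@=++*%#--+-+++*++=-+*++*%%%%%#%%-..
268 .-@@@@=++*%%=--+%%%%%##+-=++*@@@@@@%%#..
272 .%@@@@=++*%%+-+%%%*%%###+=++%@@@@@@%%%:.
276 =%@@@@=++*%%*=#%%#%%#*##*=+*@@@@@@@@@%#.
280 %%@@@@=++*%%*=#%%##+#=##*-**++*++@@@@@%:
284 @%@@@@=++*%%*=*%%###*###+-*++++++@@@@@@#
288 @%@@@@=++*%%*=+=%%%%%%%==-=++++++@@@@@@@
292 @%%@@@=+=+%%*=+-+=+++==-=-++++++*@@@@@@@
296 @%%@@@=+=+%=*-+=-=++=--=-:-==+++*@@@@@@@
300 @%%@@@=++=%-+-=+*#%%%#+==----+++*@@@@@@@
304 @%%@@@=++=%-=-+#%%%%%%%*=----+++*@@@@@@@
308 @@%@@@+++=%-=-*%%*%#%+%%+---:+++*@@@@@@@
312 @%%@@@+++=%%==#%%%%=%%%%+--=:+++%@@@@@@@
316 @@%@@@*++=@%=-*%%=%%%+%%=---:=++%@@@@@@@
320 ------::::--:::----.::::::::::::--------
offset [ 5.   -6.56  2.61] twist -1.538 rows> 1.384491207364966 8.234602565582584
offset [ 4.99 -6.61 15.21] twist -1.538 rows> 2.7713911805179383 8.234602565582584
```

Request:
move_arm(offset=[[2, -3, 0], [5, -6.5, 2], [5, -6.5, 2], [5, -6.5, 2], [5, -6.5, 2], [5, -6.5, 2], [5, -6.5, 2], [5, -6.5, 2], [5, -6.5, 2], [5, -6.5, 3], [5, -6.5, 7], [5, -6.5, 11], [5, -6.5, 13.5], [5, -6.5, 14.7], [5, -6.5, 14.7], [5, -6.5, 14.7], [5, -6.5, 14.7], [5, -6.5, 14.7], [5, -6.5, 14.7]], twist=[-0.15, -0.32, -0.5, -0.68, -0.86, -1.04, -1.22, -1.4, -1.54, -1.54, -1.54, -1.54, -1.54, -1.54, -1.54, -1.54, -1.54, -1.54, -1.54], claw=[0.5, 0.5, 0.5, 0.5, 0.5, 0.5, 0.5, 0.5, 0.5, 0.5, 0.5, 0.5, 0.5, 0.5, 0.5, 1, 1, 1, 1], force=40)

```text
time: 42.52
tool_pos: [0.4807, 0.0078, 0.0768]
tool_rot: [180.0, 0.0, 175.4]
wrist_force: [0.3, 1.2, 2.2]
grip_width: 0.0134
gripper_force: 40.0
```

```bash
python3 - <<'E'
from h import *
o=env.get_obs();p=o['tool_pos'];print(p,o['tool_rot'],o['wrist_force'],o['grip_width'])
for s in (.1,.205,.219): go(p[0]-s*.0532,p[1]-s*.9986,p[2],o['tool_rot'][2])
E
```

```text
[0.48069933 0.00783925 0.07680811] [1.79995920e+02 4.49853005e-02 1.75365625e+02] [0.26501852 1.21865824 2.23553396] 0.013398515643886317
offset [ -0.28 -10.    -0.  ] twist -0.0 rows> 1.600025759792635 0.0
offset [ -0.57 -20.49  -0.  ] twist -0.0 rows> 3.280052807574902 0.0
offset [ -0.61 -21.89  -0.  ] twist -0.0 rows> 3.5040564139458708 0.0
```

Request:
move_arm(offset=[[-0.06, -2, 0], [-0.11, -4, 0], [-0.17, -6, 0], [-0.22, -8, 0], [-0.28, -10, 0], [-0.33, -11.5, 0], [-0.35, -12.5, 0], [-0.37, -13.2, 0], [-0.39, -13.8, 0], [-0.4, -14.4, 0], [-0.42, -15, 0], [-0.44, -15.6, 0], [-0.45, -16.2, 0], [-0.47, -16.8, 0], [-0.49, -17.4, 0], [-0.5, -18, 0], [-0.52, -18.6, 0], [-0.54, -19.2, 0], [-0.55, -19.8, 0], [-0.57, -20.3, 0]], twist=[0, 0, 0, 0, 0, 0, 0, 0, 0, 0, 0, 0, 0, 0, 0, 0, 0, 0, 0, 0], claw=[1, 1, 1, 1, 1, 1, 1, 1, 1, 1, 1, 1, 1, 1, 1, 1, 1, 1, 1, 1])

```text
time: 45.02
tool_pos: [0.4697, -0.1948, 0.0768]
tool_rot: [180.0, -0.0, 175.4]
wrist_force: [-2.0, 5.1, 7.6]
grip_width: 0.0133
gripper_force: 40.0
```

```bash
python3 - <<'E'
from h import *
o=env.get_obs();print(o['tool_pos'],o['wrist_force'],o['ft_torque'])
shot('scene','s6');shot('side','d6')
E
```

```text
[ 0.46968942 -0.19480333  0.07676485] [-2.04861888  5.1453522   7.55406254] [ 0.94382433  0.53798522 -0.09443263]
```

Request:
move_arm(offset=[[-0.01, -0.3, 0], [-0.02, -0.6, 0], [-0.02, -0.8, 0], [-0.03, -1.0, 0], [-0.03, -1.2, 0], [-0.03, -1.2, 0]], twist=[0, 0, 0, 0, 0, 0], claw=[1, 1, 1, 1, 1, 1])

```text
time: 45.88
tool_pos: [0.4691, -0.2059, 0.0767]
tool_rot: [179.9, -0.0, 175.4]
wrist_force: [-2.9, 10.9, 8.9]
grip_width: 0.0134
gripper_force: 40.0
```

Request:
move_arm(offset=[[-0.01, -0.2, 0], [-0.01, -0.3, 0], [-0.01, -0.3, 0]], twist=[0, 0, 0], claw=[1, 1, 1])

```text
time: 46.25
tool_pos: [0.469, -0.2065, 0.0767]
tool_rot: [179.6, -0.1, 175.4]
wrist_force: [-1.2, 28.3, 14.5]
grip_width: 0.0136
gripper_force: 40.0
```

Request:
move_arm(offset=[[0, 0.05, 0], [0, 0.05, 0], [0, 0.05, 0], [0, 0.05, 0], [0, 0.05, 0], [0, 0.05, 0], [0, 0.05, 0], [0, 0.05, 0], [0, 0.05, 0], [0, 0.05, 0], [0, 0.05, 0], [0, 0.05, 0]], twist=[0.14, 0.28, 0.42, 0.56, 0.7, 0.84, 0.98, 1.12, 1.26, 1.4, 1.46, 1.46], claw=[1, 1, 1, 1, 1, 1, 1, 1, 1, 1, 1, 1])

```text
time: 47.75
tool_pos: [0.4695, -0.2062, 0.0768]
tool_rot: [180.0, -0.3, 91.7]
wrist_force: [1.4, 26.6, 11.6]
grip_width: 0.0135
gripper_force: 40.4
```

```bash
python3 - <<'E'
from h import *
o=env.get_obs();print(o['tool_pos'],o['tool_rot'],o['wrist_force'],o['ft_torque'],o['grip_width'])
E
```

```text
[ 0.46948094 -0.20621627  0.07678021] [179.98326089  -0.30322175  91.74352499] [ 1.35316398 26.56917159 11.59243869] [ 5.12898327 -0.34925464  0.53508765] 0.013490290083057912
```

Request:
move_arm(offset=[[0, 0, 0], [0, 0, 0], [0, 0, 0], [0, 0, -3], [0, 0, -8], [0, 0, -13], [0, -3, -15], [0, -6, -15], [0, -6, -15]], twist=[0, 0, 0, 0, 0, 0, 0, 0, 0], claw=[0.5, 0.5, 0.5, 0.5, 0.5, 0.5, 0.5, 0.5, 0.5])

```text
time: 48.88
tool_pos: [0.4081, -0.2116, 0.227]
tool_rot: [180.0, 0.0, 91.6]
wrist_force: [0.1, -0.3, 0.2]
grip_width: 0.0469
gripper_force: 0.0
```

```bash
python3 - <<'E'
from h import *
shot('wrist','w11');o=env.get_obs();print(o['tool_pos'],o['wrist_force'])
d=np.array([.0532,.9986]);n=np.array([.9986,-.0532]);C=np.array([.5344,-.2177])
P=[np.r_[C+n*-.0+d*(-.205+.024+.048*i),.076] for i in range(4)]
print('pred caps',px('w11',P),'pred face top',px('w11',np.r_[C+d*-.013,.07]),'wing',px('w11',[np.r_[C-.066*n+d*.007,.1]]))
asc('w11',330,470,170,330,3,4)
E
```

```text
[ 0.40889466 -0.21158136  0.22677635] [0.28947379 0.16235581 0.66998613]
pred caps [[399.1 322.4]
 [404.9 291.5]
 [411.  258.5]
 [417.6 223.2]] pred face top [[419.5 203.1]] wing [[372.5 188.8]]
u0 330 step 3
170 @%%%%%%#*%%+..:..==+##%%%%%%%%%%%*-+*%@@@@@%%%%
174 @%%%%%%*%%++..:::==+####%%%%%%%%%+=+*%@@@@@@%%%
178 @%%%%%%+%**:..:::#%-*++++++++++**=++#####@@@@%%
182 %%%%%%%=@%+.::::.:+-=#++++++++++=:++*+++%@@@@@%
186 %%#%%%%=%*=.:::::::=++===++++=++=--=++++@@@@@@@
190 %%#####+---.::::.::+*+-------------=+++*@@@@@@@
194 %%%%%###%%%#::::.:*+==-------------=+++*@@@@@@@
198 %%%%%####%@@:.:::+#%%%%@@@@@@@%%%#**-=+%@@@@@@@
202 %%%%%###*%%%:.::.==%+----==--=-===++-=-#@@@@@@@
206 %%%%%###+@@@-.::.*+%=--=+-=+++-----:--::-#@@@@@
210 %%%%%###+%%%%::::+-#=-=+-*###*=#%%%%%%##*++#@@@
214 %%%%####*%%%#####+=*+=+-+%%#*-#%%%%%%%%%%%%%@@@
218 %%%%#####%%%+%###+***++=*%##*-%%%%%%%%%%%%%@@@@
222 %%%%####%%%%+####=#***++#%#**-%%%%%%%%%%%%%@@@@
226 %%%%###*%%%%=###*-#**--=*%#*==#%%%%%%%%%%%%@@@@
230 %%%%###+%%%%####==#*----+##*-#%%%%%%%%%%%%@@@@%
234 %%%%###+#--=*%##+=+=-----=**-%%%%%%%%%%%%%@@@%%
238 %%%
[... 488 characters left out ...]
++-=%%%%%%%%%%%%@@@@%%%%
278 @@%%%+@@@%:...--------##*-*%%%%%%%%#%%%@@@@@%%%
282 @@%%%+@@@#=...:--------#+-#%%%%%%%%%%%%@@@@@@%%
286 @@%%%*@@@*%....--------=*-####%##%####%%%%%%%%%
290 @%%%##@@@+%....:---------......................
294 @%%#=%@@@==:....--------:......................
298 @%%=-@@@%---....:-------.......................
302 @%%-=@@@%%#%....:-------.......................
306 @%%#+@@@#%#+:...::------.......................
310 @@%#*@@@#%%--...::------::::...................
314 @@%%#%*%%%%=-...:::-----::::...................
318 %%%%%=-%%%%%--..::::---::::::..................
322 ...........................::..................
326 ...........................::: ...... .........
```

```bash
python3 -c "
from h import *
print(order.close_job())"
```

```text
the job is handed in; nothing more can be done
None
```

The job is handed in at about 49 s with no verdict returned: all four shakers stand upright and tight against the end wall under the lip, and the knob is turned to its end stop. One shaker tipped over in the channel when the grip slackened and had to be stood up again. The mustard bottles and timer were not touched.

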